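# Hang, mist and stow the dip cups

## Robot

A 6-joint arm with a two-finger parallel gripper is mounted at the origin on the work surface; the furniture and walls round the work are solid. World frame = base frame: x ahead of the robot, y to its left, z up, the work surface at z = 0. Lengths are in mm, angles in rad, forces in N, time in s.
With the tool pointing down it reaches from about 275 to 750 mm from the base axis. Payload 10.2 kg.
Tool frame: the origin (TCP) lies midway between the tips of the shut fingers; the grasp point (between the pads) lies 19 mm behind it; z points along the fingers, y is the line along which they close (so a half turn about z gives the same grasp; the last joint's range is limited). The gripper opens to 85 mm and grips with 20 to 120 N. Pads are 22 mm wide; open, the fingers measure 114 mm over their backs; the gripper's body (76 mm by 85 mm) begins 54 mm behind the grasp point. The pads swing forward as they close: fully open they stand 13 mm farther back than shut.
Start: joints at [0.897, 0.313, 1.498, -0, 1.331, -0.223], TCP at [228.748, 472.552, 231.294] pointing down, gripper open.
Joint ranges: [-2.94, 2.94], [-0.97, 2.17], [0.19, 2.56], [-1.23, 4.37], [0.02, 3.11], [-2.88, 2.88]. Speed limits (rad/s): [2.39, 2.39, 3.01, 3.14, 3.14, 3.14].

## Interface

Orientations are given as a unit quaternion [x, y, z, w].
In Python, from station import robot gives the robot as it stands. Calls block until the motion is done:
- robot.move_to(position, orientation): joint-space move of the TCP to a pose.
- robot.servo_line(position, orientation=None, feed=150): straight line of the TCP; orientation=None keeps the orientation; feed is the mean speed in mm/s.
- robot.move_joints(angles): joint-space move.
- robot.gripper_to(opening): finger opening in mm; the grip force is fixed at half the most; returns when the fingers have stopped.
- robot.hold(seconds).
- robot.inverse_kinematics(position, orientation): joint angles nearest the present ones, or None.
- robot.get_obs(): the state.
- robot.grab_frame(name): name is "scene" or "top"; returns a dict with "img" (400x640x3 uint8, blue, green, red), "range_z" (400x640 float32, mm along the optical axis (not along the pixel's ray), 0 where there is no reading), "K" (3x3 intrinsics, pixels), "k1" (the pictures are not rectified: a ray, as slopes to the right and down, at radius r is drawn at 1 + k1 r^2 times it, then the intrinsics apply), "position" and "orientation" of the camera in the world. Camera axes: x right, y down, z forward; pixel columns grow to the right and rows downward; lengths in mm; the calibration is good to about 2 mm. A picture is of the moment at which its call begins.
A pose or a line that the arm cannot do raises robot.PlanningError and nothing moves.
- robot.sign_off(): hands the job in; it is judged then, once.
The state is a dict: "t": time; "joints": joint angles; "joint_velocities": joint speeds; "joint_efforts": joint torques, N m; "eef_pos": TCP position; "eef_rot": TCP orientation; "contact_force": force on the tool from outside, world axes, zero at the start; "torque": the same for the moment, N m; "opening": finger opening in mm; "grasp_force": force on a finger pad.
Only numpy, scipy, OpenCV 4.12 (cv2) and the standard library are available. Lean on these libraries where they do the work, as an engineer would, in place of code of your own. Each camera call takes 0.05 s, during which the arm holds its last target. There are 200 camera calls.

## Task

Hang every dip cup from the tray by its handle on a wire double hook of its own; when all of them hang, mist them against rust with two full presses of the canister's nozzle cap, letting it spring right up after each; then take the cups down and stand them upright inside the drain tray again. The cap may or may not be locked, which shows only when you try it: do not force it, but free it with the ribbed knob beside it if need be. Leave the wooden box, the oil bottle and the ring gauge where they are.

Things in the scene. Friction and masses are not known exactly. Their poses are not given: they have to be found in the camera images.
- handle_1 (a point): middle of the handle bar (along point y, point z up) of a steel dip cup: round cup 58 mm wide and high, two upright wire legs, a level bar between them 120 mm above the underside. Bar 10 mm thick, 70 mm clear between the legs, free below for 55 mm; 82 mm over the legs. 0.13 to 0.25 kg. Up to three alike; None if absent. Starts upright on the drain tray
- handle_2 (a point): middle of the handle bar (along point y, point z up) of a steel dip cup: round cup 58 mm wide and high, two upright wire legs, a level bar between them 120 mm above the underside. Bar 10 mm thick, 70 mm clear between the legs, free below for 55 mm; 82 mm over the legs. 0.13 to 0.25 kg. Up to three alike; None if absent. Starts upright on the drain tray
- handle_3 (a point): middle of the handle bar (along point y, point z up) of a steel dip cup: round cup 58 mm wide and high, two upright wire legs, a level bar between them 120 mm above the underside. Bar 10 mm thick, 70 mm clear between the legs, free below for 55 mm; 82 mm over the legs. 0.13 to 0.25 kg. Up to three alike; None if absent. Starts upright on the drain tray
- hook_1 (a point): where the axis of a hung handle bar settles, parallel to point y, 175 mm up: bottom of the V-dips of a fixed wire double hook, one of three alike. Two 6 mm prongs 48 mm apart along point y come forward (to point -x) from upright wires 46 mm behind and turn up at the tips. Tips 24 mm ahead and 13 mm higher, back wires 9 mm higher (centres): bring the cup in from the front, tips under the bar, then lower
- hook_2 (a point): where the axis of a hung handle bar settles, parallel to point y, 175 mm up: bottom of the V-dips of a fixed wire double hook, one of three alike. Two 6 mm prongs 48 mm apart along point y come forward (to point -x) from upright wires 46 mm behind and turn up at the tips. Tips 24 mm ahead and 13 mm higher, back wires 9 mm higher (centres): bring the cup in from the front, tips under the bar, then lower
- hook_3 (a point): where the axis of a hung handle bar settles, parallel to point y, 175 mm up: bottom of the V-dips of a fixed wire double hook, one of three alike. Two 6 mm prongs 48 mm apart along point y come forward (to point -x) from upright wires 46 mm behind and turn up at the tips. Tips 24 mm ahead and 13 mm higher, back wires 9 mm higher (centres): bring the cup in from the front, tips under the bar, then lower
- tray_floor (a point): middle of the floor of the fixed aluminium drain tray, 4 mm above the worktop: inside 100 mm along point x and 310 mm along point y, with a lip 8 mm high all round. The cups start on it, bars roughly along point y, and three stand on it in a row along y
- canister: the fixed aluminium canister, 64 mm thick, origin under its middle at worktop height. On top a grey flat head, 104 x 56 mm, its upper face 150 mm above the worktop, carries the nozzle cap on the canister's axis and the lock knob 50 mm in front of it (to its -x)
- cap_top (a point): middle of the top of the nozzle cap when up, 182 mm above the worktop (fixed to the canister, does not move with the cap). Round black button, 28 mm wide, pressed straight down against a spring: 2 N to start it, about 6 N at the end of its 10 mm travel; it springs back by itself. If locked it gives only 1 to 2 mm and then stands hard
- cap (a joint): how far the nozzle cap is pressed down, in m: 0 is up, 0.010 is fully down
- knob_mid (a point): on the upright axis of the lock knob, at the height to grip, 174 mm above the worktop, 24 mm above the head (fixed to the canister, does not turn). Round black ribbed knob without a pointer, 36 mm wide, top 188 mm up. Turns 2 rad in all between two stops, 0.06 N m, stays where left; see knob_top for how it locks
- knob_top (a point): middle of the lock knob's top, 14 mm above knob_mid. The knob starts anywhere in its range, unseen: within about 0.45 rad of mid-range the cap is free, nearer either stop it is locked. So try the cap; if locked, turn the knob 0.7 rad one way and try again; if still locked it has met that stop: turn it about 0.9 rad back the other way
- gauge_box: a wooden box 150 x 67 x 47 mm, a bystander standing near the work, to be left alone; origin at the middle of its underside
- oil: a white oil bottle 46 mm wide and 119 mm high with a red spout, a bystander standing near the work, to be left alone; origin at the middle of its underside
- ring: a steel ring gauge 54 mm wide and 18 mm high, a bystander standing near the work, to be left alone; origin at the middle of its underside
Things that resemble listed ones, but are neither listed nor needed, are in the scene too. Leave any green look-alike of the part that bears handle_2 alone.

How it is judged (in metres and radians):
On the way, in this order (a step that is already met when the one before it is completed fails the run):
1. every cup hangs by its handle on a double hook, let go (((distance between handle_1 and hook_1 below 0.015 m and angle between the y axis of handle_1 and the y axis of hook_1, either way round below 0.25 rad) or (distance between handle_1 and hook_2 below 0.015 m and angle between the y axis of handle_1 and the y axis of hook_2, either way round below 0.25 rad) or (distance between handle_1 and hook_3 below 0.015 m and angle between the y axis of handle_1 and the y axis of hook_3, either way round below 0.25 rad)) and angle between each of handle_1, handle_2, handle_3's own z axis and vertical below 0.3 rad and contact force between the fingers and cup_1 below 0.3 N and ((distance between handle_2 and hook_1 below 0.015 m and angle between the y axis of handle_2 and the y axis of hook_1, either way round below 0.25 rad) or (distance between handle_2 and hook_2 below 0.015 m and angle between the y axis of handle_2 and the y axis of hook_2, either way round below 0.25 rad) or (distance between handle_2 and hook_3 below 0.015 m and angle between the y axis of handle_2 and the y axis of hook_3, either way round below 0.25 rad)) and contact force between the fingers and cup_2 below 0.3 N and ((distance between handle_3 and hook_1 below 0.015 m and angle between the y axis of handle_3 and the y axis of hook_1, either way round below 0.25 rad) or (distance between handle_3 and hook_2 below 0.015 m and angle between the y axis of handle_3 and the y axis of hook_2, either way round below 0.25 rad) or (distance between handle_3 and hook_3 below 0.015 m and angle between the y axis of handle_3 and the y axis of hook_3, either way round below 0.25 rad)) and contact force between the fingers and cup_3 below 0.3 N), for 0.3 s.
2. the cap is pressed fully down while all the cups hang (all of step 1 and value of joint cap above 0.007 m), for 0.05 s.
3. the cap has sprung up again (value of joint cap below 0.002 m), for 0.1 s.
4. the cap is pressed fully down a second time while all the cups hang (all of step 2), for 0.05 s.
At the end, for the whole second after the job is handed in: After the two presses every cup stands upright (within 0.1 rad) inside the drain tray (middle of its handle within 30 mm of the tray's middle along tray x and 135 mm along tray y, 114 to 125 mm above the tray floor), let go, and the cap is up (less than 2 mm down) (x of handle_1 in the frame of tray_floor between -0.03 and 0.03 m and y of handle_1 in the frame of tray_floor between -0.135 and 0.135 m and z of handle_1 in the frame of tray_floor between 0.114 and 0.125 m and angle between each of handle_1, handle_2, handle_3's own z axis and vertical below 0.1 rad and x of handle_2 in the frame of tray_floor between -0.03 and 0.03 m and y of handle_2 in the frame of tray_floor between -0.135 and 0.135 m and z of handle_2 in the frame of tray_floor between 0.114 and 0.125 m and x of handle_3 in the frame of tray_floor between -0.03 and 0.03 m and y of handle_3 in the frame of tray_floor between -0.135 and 0.135 m and z of handle_3 in the frame of tray_floor between 0.114 and 0.125 m and value of joint cap below 0.002 m); the robot touches nothing.
It fails at once if a bystander was moved more than 30 mm (distance of any of gauge_box, oil, ring from where it was at the start of the episode above 0.03 m).
It fails at once if the nozzle cap was forced (more than 50 N) (contact force between any of the arm, the fingers and cap above 50 N).
Of cup_1, cup_2, cup_3 only 2 to 3 are there at a start; the rules pass over those that are not, and their reading is None.
At some moment in a run one of cup_1, cup_2, cup_3 may be knocked a few centimetres aside while the robot is not near it.
It also fails if it takes over 210 s, if anything falls off the work surface, if the arm or the gripper's body presses on something with over 40 N, if the wrist force passes 120 N, or if a joint passes its speed limit or range.

## Working session

There is one attempt and no reset: what is moved stays moved. The work goes in short steps, each a Python script; the robot and the scene stay as the last script left them, time stands still between calls to the robot, and variables do not carry over. Pictures are saved under pics/ and viewed, at most 14 in all, crops included, and the job is handed in when it is done.

```bash
ls; mkdir -p pics; cat > h.py <<'E'
import numpy as np, cv2
from scipy.spatial.transform import Rotation as R
from station import robot
def grab(n):
    f=robot.grab_frame(n); np.savez('f_%s.npz'%n,**{k:np.array(v) for k,v in f.items()}); return f
def load(n): return dict(np.load('f_%s.npz'%n))
def cloud(f):
    K=f['K']; h,w=f['range_z'].shape
    u,v=np.meshgrid(np.arange(w),np.arange(h))
    p=np.stack([u,v],-1).reshape(-1,1,2).astype(float)
    n=cv2.undistortPoints(p,K,np.array([float(f['k1']),0,0,0,0])).reshape(h,w,2)
    z=f['range_z'][...,None]
    c=np.concatenate([n*z,z],-1)
    P=c@R.from_quat(f['orientation']).as_matrix().T+f['position']
    P[f['range_z']==0]=np.nan
    return P
def down(yaw): # tool z down, tool y at angle yaw from world x axis
    y=np.array([np.cos(yaw),np.sin(yaw),0]); z=np.array([0,0,-1.]); x=np.cross(y,z)
    return R.from_matrix(np.stack([x,y,z],1)).as_quat()
E
python3 - <<'E'
from h import *
for n in ['scene','top']:
    f=grab(n); cv2.imwrite(f'pics/{n}0.png',f['img']); print(n,f['position'],R.from_quat(f['orientation']).as_matrix().round(2).tolist(),f['K'][0],f['k1'])
o=robot.get_obs(); print(o)
E
```

```text
pics
scene [-470.03616357 -794.6819346   642.01487664] [[0.55, -0.35, 0.76], [-0.83, -0.25, 0.49], [0.02, -0.9, -0.43]] [415.28552542   0.         322.7916757 ] -0.1002592267568899
top [ 219.77235879 -237.82156184 1178.05542702] [[-0.02, -0.98, 0.18], [-1.0, 0.02, 0.01], [-0.01, -0.18, -0.98]] [458.10416744   0.         317.78022429] 0.003205052027505932
{'t': 0.1, 'joints': array([ 8.96584440e-01,  3.13384563e-01,  1.49830603e+00,  1.90444999e-05,
        1.33099065e+00, -2.23371018e-01]), 'joint_velocities': array([-1.33868525e-04, -1.36864886e-03, -2.99707436e-03, -3.31975318e-04,
       -1.04124366e-03, -9.64796886e-05]), 'joint_efforts': array([ 2.54574879e-03, -4.12902868e+01, -2.60141104e+01, -2.56738895e-04,
        3.04308967e-03, -6.01481429e-05]), 'eef_pos': array([228.61541822, 472.38104139, 230.81788681]), 'eef_rot': array([ 2.23518356e-01,  9.74699568e-01, -4.86382339e-04, -2.44489954e-04]), 'contact_force': array([-0.15396458,  2.06158686,  0.1622308 ]), 'torque': array([-0.01442578, -0.00453438,  0.02568896]), 'grasp_force': 0.0, 'opening': 85.62554735816677}
```

View pics/scene0.png

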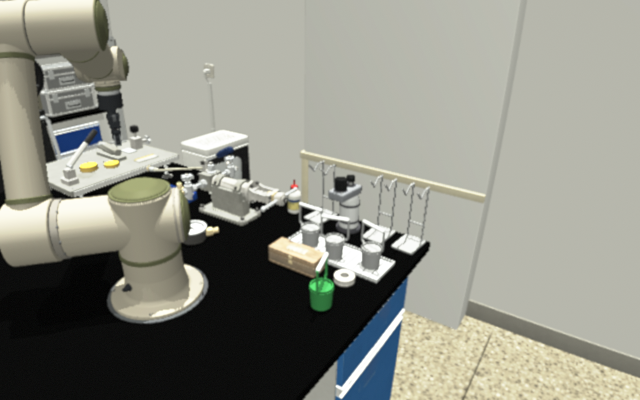

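View pics/top0.png

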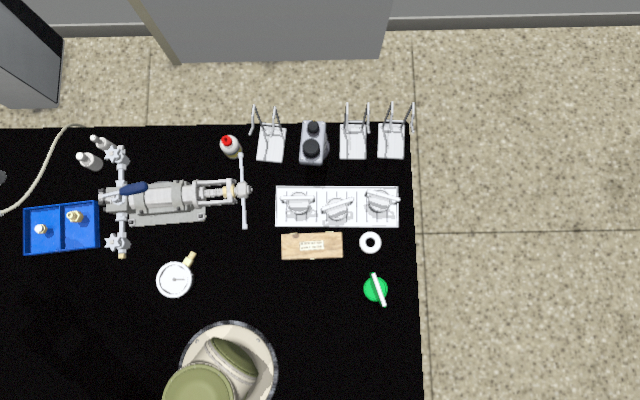

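The top view shows three steel cups in the tray at about (297,205), (337,210) and (381,203). The green look-alike is at (376,289). The double hooks are at (268,135), (354,130) and (393,130), and the canister is at (313,143), with its knob and cap at (311,149) and (313,128). The box is at (312,245), the ring at (370,242) and the oil bottle at (229,146).

What could be mistaken for a target: the green cup for a cup, the knob at (311,149) for the cap at (313,128), and the chrome fittings at (116,155) for hooks. I choose the three cups in the tray, and check that with a close crop.

```bash
python3 - <<'E'
from h import *
f=load('top'); P=cloud(f)
x0,y0,x1,y1=240,95,420,230
c=cv2.resize(f['img'][y0:y1,x0:x1],None,fx=4.4,fy=4.4,interpolation=cv2.INTER_CUBIC); cv2.imwrite('pics/topcrop.png',c)
g=load('scene'); c=cv2.resize(g['img'][140:290,260:440],None,fx=4,fy=4,interpolation=cv2.INTER_CUBIC); cv2.imwrite('pics/scenecrop.png',c)
S=cloud(g)
# extents of points in both clouds by heights
for nm,Q in(('top',P),('scene',S)):
    reg=(Q[...,0]>250)&(Q[...,0]<800)&(Q[...,1]<-100)&(Q[...,1]>-600)
    for lo,hi in((110,135),(145,155),(160,178),(178,195)):
        m=reg&(Q[...,2]>lo)&(Q[...,2]<hi)
        n,l,st,ce=cv2.connectedComponentsWithStats(m.astype(np.uint8),connectivity=8)
        for i in range(1,n):
            if st[i,4]>=6:
                q=Q[l==i]; print(nm,lo,hi,ce[i].round(),st[i,4],q.min(0).round(),q.max(0).round(),np.median(q,0).round())
E
```

```text
top 110 135 [387. 112.] 9 [ 613. -404.  111.] [ 617. -399.  129.] [ 614. -400.  122.]
top 110 135 [407. 113.] 12 [ 608. -451.  111.] [ 613. -447.  130.] [ 610. -448.  120.]
top 110 135 [345. 114.] 6 [ 611. -298.  112.] [ 615. -296.  132.] [ 612. -298.  115.]
top 110 135 [365. 113.] 10 [ 609. -349.  113.] [ 613. -344.  130.] [ 611. -346.  123.]
top 110 135 [277. 117.] 9 [ 605. -136.  111.] [ 608. -131.  129.] [ 606. -134.  123.]
top 110 135 [312. 164.] 7 [ 484. -224.  127.] [ 486. -209.  133.] [ 485. -217.  130.]
top 110 135 [383. 195.] 145 [ 396. -417.  111.] [ 424. -341.  134.] [ 409. -380.  129.]
top 110 135 [297. 197.] 143 [ 403. -220.  113.] [ 413. -140.  134.] [ 407. -181.  129.]
top 110 135 [337. 203.] 142 [ 375. -311.  122.] [ 405. -236.  134.] [ 391. -274.  128.]
top 145 155 [312. 142.] 584 [ 483. -249.  145.] [ 589. -185.  155.] [ 542. -220.  150.]
top 160 178 [410. 106.] 6 [ 608. -450.  162.] [ 613. -446.  174.] [ 610. -447.  167.]
top 160 178 [346. 123.] 24 [ 558. -299.  168.] [ 578. -294.  178.] [ 570. -297.  173.]
top 160 178 [367. 123.] 24 [ 559. -348.  165.] [ 577. -34
[... 3920 characters left out ...]
8 195 [379. 177.] 18 [ 576. -303.  178.] [ 612. -296.  185.] [ 590. -302.  183.]
scene 178 195 [340. 180.] 68 [ 491. -234.  178.] [ 527. -199.  187.] [ 502. -220.  185.]
scene 178 195 [394. 181.] 16 [ 578. -352.  178.] [ 608. -345.  184.] [ 596. -350.  182.]
scene 178 195 [371. 182.] 6 [ 539. -302.  179.] [ 547. -298.  187.] [ 542. -300.  183.]
scene 178 195 [411. 185.] 16 [ 582. -406.  180.] [ 613. -400.  185.] [ 597. -404.  183.]
scene 178 195 [385. 186.] 6 [ 536. -349.  179.] [ 545. -344.  186.] [ 541. -348.  185.]
scene 178 195 [426. 189.] 16 [ 574. -455.  179.] [ 608. -449.  186.] [ 593. -452.  183.]
scene 178 195 [418. 194.] 7 [ 537. -450.  178.] [ 544. -444.  187.] [ 540. -448.  184.]
```

View pics/topcrop.png

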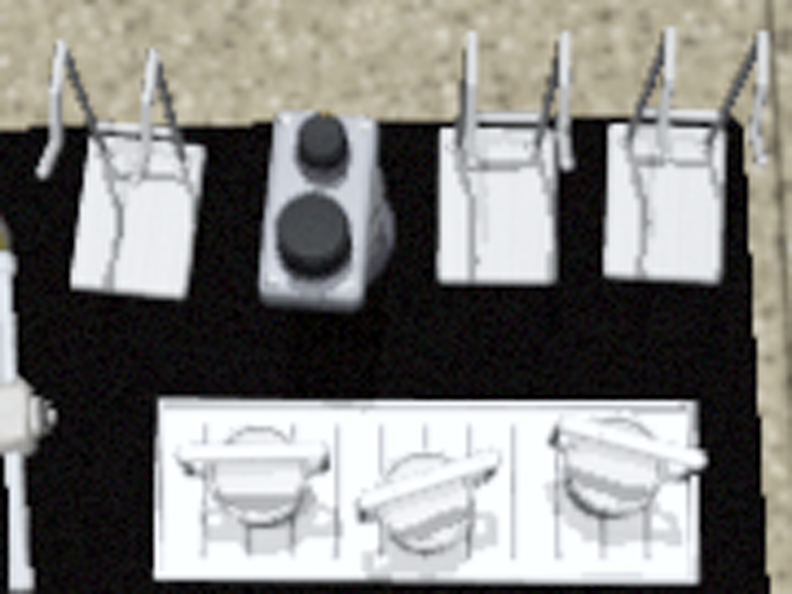

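View pics/scenecrop.png

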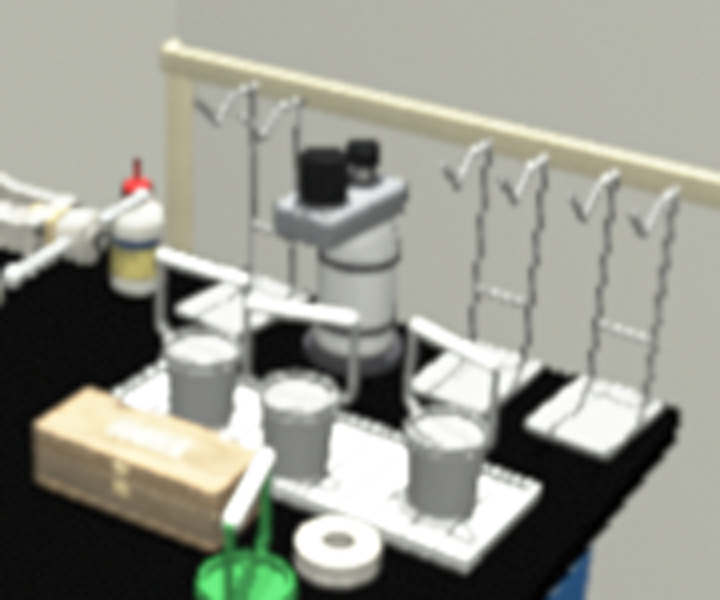

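The crops confirm three steel cups in the tray. The green cup stands outside it at top pixel (376,289), and the cap is the smaller button behind the wider knob. The heights agree with the description: bar tops 129, head 150, cap 182 and knob 188. Next I compute the poses, averaging the two cameras.

```bash
cat >> h.py <<'E'
def bars(names=('top','scene'),fresh=True,lo=112,hi=135,xr=(360,440),yr=(-440,-110)):
    """bar midpoints and yaw: list per camera of (cx,cy,yaw of bar from +y axis,len)"""
    out={}
    for n in names:
        f=grab(n) if fresh else load(n); Q=cloud(f)
        m=(Q[...,0]>xr[0])&(Q[...,0]<xr[1])&(Q[...,1]>yr[0])&(Q[...,1]<yr[1])&(Q[...,2]>lo)&(Q[...,2]<hi)
        q=Q[m]; res=[]
        if len(q)>20:
            # cluster in xy metric space on 2 mm grid
            g=np.zeros((500,800),np.uint8); ix=((q[:,0]-100)/2).astype(int); iy=((q[:,1]+700)/2).astype(int)
            g[ix,iy]=1; g=cv2.dilate(g,np.ones((5,5),np.uint8)); k,l=cv2.connectedComponents(g)
            for i in range(1,k):
                p=q[l[ix,iy]==i][:,:2]
                if len(p)<20: continue
                (cx,cy),(a,b),ang=cv2.minAreaRect(p.astype(np.float32))
                bx=cv2.boxPoints(((cx,cy),(a,b),ang)); e=bx[1]-bx[0]; e2=bx[2]-bx[1]
                d=e if np.hypot(*e)>np.hypot(*e2) else e2
                if d[1]<0: d=-d
                v=np.linalg.svd(p-p.mean(0))[2][0]; v=v*np.sign(v[1])
                res.append((round(cx,1),round(cy,1),round(float(np.arctan2(-v[0],v[1])),3),round(float(np.hypot(*d)),1)))
        out[n]=sorted(res,key=lambda r:-r[1])
    return out
E
python3 - <<'E'
from h import *
print(bars(fresh=False))
from scipy.optimize import least_squares
for n in('top','scene'):
    f=load(n);Q=cloud(f); im=f['img'].astype(int)
    # tray
    m=(Q[...,2]>-2)&(Q[...,2]<16)&(Q[...,0]>330)&(Q[...,0]<470)&(Q[...,1]>-460)&(Q[...,1]<-90)&(im.min(-1)>110)
    k,l,s,c=cv2.connectedComponentsWithStats(m.astype(np.uint8)); i=1+np.argmax(s[1:,4])
    print(n,'tray',cv2.minAreaRect(Q[l==i][:,:2].astype(np.float32)))
    # canister head
    m=(Q[...,2]>145)&(Q[...,2]<155)&(Q[...,0]>450)&(Q[...,0]<600)&(Q[...,1]>-260)&(Q[...,1]<-170)
    print('head',cv2.minAreaRect(Q[m][:,:2].astype(np.float32)))
    for lo,hi,xr in((178,186,(545,580)),(183,193,(480,535))):
        m=(Q[...,2]>lo)&(Q[...,2]<hi)&(Q[...,0]>xr[0])&(Q[...,0]<xr[1])&(Q[...,1]>-240)&(Q[...,1]<-190)
        print('circ',cv2.minEnclosingCircle(Q[m][:,:2].astype(np.float32)))
    # hooks: fit dip pose with two prongs + uprights
    for y0,y1 in((-160,-70),(-365,-280),(-470,-380)):
        reg=(Q[...,1]>y0)&(Q[...,1]<y1)&(Q[...,0]>525)&(Q[...,0]<630)
        p=Q[reg&(Q[...,2]>158)&(Q[...,2]<196)]; u=Q[reg&(Q[...,2]>60)&(Q[...,2]<150)]
        def r(v):
            c,s=np.cos(v[2]),np.sin(v[2])
            d=p[:,:2]-v[:2]; Y=-s*d[:,0]+c*d[:,1]; X=c*d[:,0]+s*d[:,1]
            Zm=np.interp(X,[-24,0,46],[188,172,184])
            d2=u[:,:2]-v[:2]; Y2=-s*d2[:,0]+c*d2[:,1]; X2=c*d2[:,0]+s*d2[:,1]
            return np.r_[np.abs(Y)-24,(p[:,2]-Zm)*.5,np.maximum(0,-26-X),np.maximum(0,X-48),X2-46,np.abs(Y2)-24]
        best=min((least_squares(r,[570,(y0+y1)/2+dy,0],loss='soft_l1',f_scale=2) for dy in(-12,0,12)),key=lambda b:b.cost)
        print('hook',best.x.round(3),best.cost.round(1),len(p),len(u))
E
```

```text
{'top': [(407.8, -180.1, 0.021, 79.8), (391.1, -272.8, 0.32, 79.4), (409.4, -379.7, -0.287, 79.7)], 'scene': [(403.5, -181.0, 0.018, 81.0), (388.1, -274.7, 0.307, 83.1), (404.9, -383.0, -0.275, 79.3)]}
top tray ((404.18121337890625, -276.6477966308594), (323.8544921875, 109.52643585205078), 88.29937744140625)
head ((535.9213256835938, -216.72647094726562), (55.76679611206055, 104.58576965332031), 83.93640899658203)
circ ((561.8506469726562, -219.42111206054688), 13.783662796020508)
circ ((513.2738037109375, -213.67318725585938), 19.958860397338867)
hook [ 5.63379e+02 -1.03719e+02 -1.32000e-01] 1559.0 182 96
hook [ 5.66061e+02 -3.20885e+02 -1.70000e-02] 1621.3 152 90
hook [ 5.65805e+02 -4.21388e+02 -6.70000e-02] 1365.0 168 96
scene tray ((401.1451110839844, -352.3609924316406), (136.67172241210938, 167.59344482421875), 0.24319644272327423)
head ((532.4388427734375, -220.96022033691406), (51.824920654296875, 104.15563201904297), 83.68072509765625)
circ ((558.6366577148438, -222.465576171875), 12.273970603942871)
circ ((508.0672912597656, -219.2699737548828), 19.27979278564453)
hook [ 5.60740e+02 -1.05897e+02 -1.24000e-01] 823.8 103 64
hook [ 5.63193e+02 -3.24343e+02 -2.40000e-02] 1017.7 111 106
hook [ 5.64114e+02 -4.25584e+02 -7.10000e-02] 1512.7 118 132
```

```bash
cat >> h.py <<'E'
HOOK={1:(562.0,-104.8,-.128),2:(564.6,-322.6,-.02),3:(565.0,-423.5,-.069)}
TRAY=(402.5,-278.0,-.03); CAN=(560.2,-220.9,-.11); OFF=np.array([-1.6,-1.7])
def ori(yaw):
    j=robot.get_obs()['joints']; best=None
    p=robot.get_obs()['eef_pos']
    for k in(0,np.pi):
        q=down(yaw+k); s=robot.inverse_kinematics([450,-270,250],q)
        if s is not None and (best is None or abs(s[5])<best[0]): best=(abs(s[5]),q)
    return best[1]
def fz(n=4):
    v=[]
    for _ in range(n): robot.hold(.03); v.append(robot.get_obs()['contact_force'])
    return np.mean(v,0)
def line(x,y,z,q=None,feed=150): robot.servo_line([float(x),float(y),float(z)],q,feed=feed)
def fwd(h,d): return h[0]+d*np.cos(h[2]),h[1]+d*np.sin(h[2])
def pick(x,y,yaw,zbar,zup):
    """from above: grasp bar at zbar, lift to bar height zup"""
    q=ori(yaw); robot.gripper_to(45); robot.move_to([x,y,zup-19],q)
    line(x,y,zbar-19,feed=120); robot.gripper_to(0); o=robot.get_obs()
    print('grip',o['opening'].round(1),o['grasp_force'],o['eef_pos'].round(1))
def hang(k):
    h=HOOK[k]; q=ori(h[2]); x,y=fwd(h,-62)
    o=robot.get_obs()['eef_pos']; line(o[0],o[1],250)
    robot.move_to([x,y,250],q); line(x,y,190,feed=120); x,y=fwd(h,0); line(x,y,190,feed=80)
    line(x,y,163,feed=60); b=fz()[2]; z=163
    while z>153.5:
        z-=1; line(x,y,z,feed=20); f=fz(2)[2]
        if f-b>3: break
    print('hang',k,'z',z,robot.get_obs()['eef_pos'].round(1),'dF',(f-b).round(1),'b',b.round(1))
    robot.gripper_to(40); line(x,y,235); print('t',robot.get_obs()['t'])
E
python3 - <<'E'
from h import *
# clear travel first
print(ori(0),robot.inverse_kinematics([407,-381,245],ori(-.281)), robot.inverse_kinematics([565,-423,190],ori(-.069)),robot.inverse_kinematics([562,-105,190],ori(-.128)))
pick(407.1,-381.3,-.281,124,265)
o=robot.get_obs()
if o['opening']>7: hang(3)
f=grab('top'); cv2.imwrite('pics/t1.png',cv2.resize(f['img'][95:230,240:420],None,fx=4,fy=4))
E
```

```text
[0.70710678 0.70710678 0.         0.        ] [-9.62567255e-01  3.75763706e-01  1.37436292e+00 -4.44089210e-16
  1.39146603e+00 -6.81567255e-01] [-8.08183431e-01  7.63514734e-01  8.93452412e-01 -4.44089210e-16
  1.48462551e+00 -7.39183431e-01] [-3.89552585e-01  4.48275402e-01  1.41386642e+00 -4.44089210e-16
  1.27945083e+00 -2.61552585e-01]Traceback (most recent call last):
  File "<stdin>", line 4, in <module>
  File "h.py", line 61, in pick
    print('grip',o['opening'].round(1),o['grasp_force'],o['eef_pos'].round(1))
                 ^^^^^^^^^^^^^^^^^^
AttributeError: 'float' object has no attribute 'round'
```

Only a print statement failed, and the cup is gripped, so I fix the print and continue.

```bash
sed -i "s/o\['opening'\].round(1)/round(o['opening'],1)/" h.py
python3 - <<'E'
from h import *
o=robot.get_obs(); print(o['opening'],o['grasp_force'],o['eef_pos'],o['t'])
if 7<o['opening']<13: hang(3)
f=grab('top'); cv2.imwrite('pics/t1.png',cv2.resize(f['img'][95:230,240:420],None,fx=4,fy=4))
E
```

```text
7.845883570570232 58.562214374542236 [ 407.30398703 -381.5307209   105.43033369] 5.3833
hang 3 z 157 [ 565.4 -423.7  157.6] dF 5.3 b -1.7
t 12.275
```

View pics/t1.png

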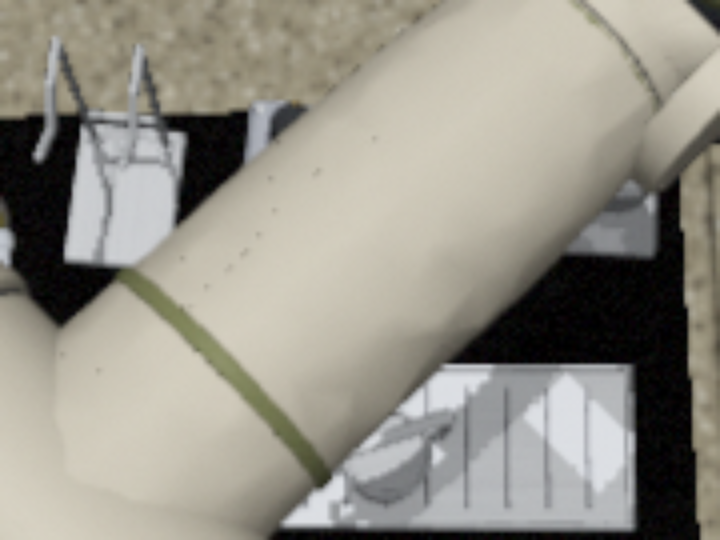

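The arm hides hook 3 in the top view, but the tray is seen to have lost cup 3. I park the arm aside and check with the cameras.

```bash
cat >> h.py <<'E'
def park(): robot.move_to([330.,120.,330.],ori(0.3))
def hung(fresh=True): # bar-like clusters at hang height
    return bars(lo=168,hi=183,xr=(552,580),yr=(-480,-50),fresh=fresh)
E
python3 - <<'E'
from h import *
park(); print(robot.get_obs()['t']); print(bars()); print(hung(False))
f=load('top');g=load('scene')
a=cv2.resize(f['img'][95:230,240:420],(400,300));b=cv2.resize(g['img'][150:270,280:440],(400,300));cv2.imwrite('pics/t2.png',np.hstack([a,b]))
E
```

```text
14.475
{'top': [(407.7, -180.2, 0.024, 79.4), (391.2, -272.5, 0.318, 79.3)], 'scene': [(403.4, -181.8, 0.012, 78.2), (387.1, -274.6, 0.308, 82.3)]}
{'top': [(568.3, -79.9, 1.447, 23.1), (564.9, -127.4, 1.506, 25.2), (564.0, -219.7, -0.028, 25.4), (567.7, -296.7, 1.538, 24.7), (566.3, -344.9, 1.528, 24.5), (567.7, -421.4, -0.053, 80.1)], 'scene': [(557.9, -221.5, 0.063, 24.4), (565.4, -425.7, -0.011, 77.7)]}
```

View pics/t2.png

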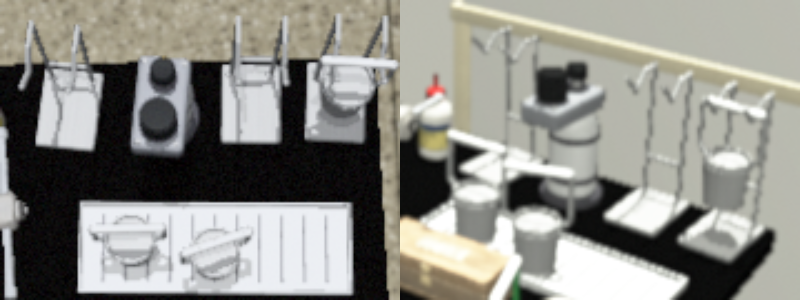

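Cup 3 hangs on hook 3: the left half shows it at about (350,80) and the right half at about (735,170). Its bar measures (566,-423), as hook 3 should. The other two cups have not moved, so I hang cup 2 and then check before cup 1.

```bash
python3 - <<'E'
from h import *
pick(389.3,-273.7,.313,124,265)
o=robot.get_obs()
if not 6<o['opening']<13: raise SystemExit('no grip')
hang(2)
park(); b=bars(); print(b,hung(False),robot.get_obs()['t'])
b=b['top']
if len(b)==1:
    x,y=np.array(b[0][:2])+OFF; pick(x,y,b[0][2],124,265)
    o=robot.get_obs()
    if 6<o['opening']<13: hang(1)
    o=robot.get_obs()['eef_pos']; line(o[0]-100,o[1],260); park()
    print(bars(),hung(False),robot.get_obs()['t'])
E
```

```text
grip 8.0 58.57533574104309 [ 389.5 -273.9  105.4]
hang 2 z 158 [ 565.  -322.7  158.4] dF 3.2 b -1.4
t 24.7
{'top': [(407.6, -180.0, 0.024, 80.0)], 'scene': [(403.0, -181.9, 0.018, 79.4)]} {'top': [(565.8, -79.6, 1.471, 27.0), (566.0, -127.3, 1.515, 27.1), (564.0, -219.8, 0.077, 25.3), (567.4, -322.6, -0.026, 80.0), (566.0, -421.3, -0.053, 79.3)], 'scene': [(557.9, -222.2, -0.167, 22.9), (566.5, -325.0, -0.019, 80.6), (567.4, -425.2, -0.0, 77.2)]} 26.65
grip 7.6 58.582021594047546 [ 406.3 -181.9  105.4]
hang 1 z 158 [ 562.5 -104.9  158.4] dF 3.0 b -2.3
t 36.5083
{'top': [], 'scene': []} {'top': [(566.0, -103.2, -0.108, 80.4), (564.4, -219.7, -0.015, 25.4), (566.5, -322.8, -0.032, 80.4), (565.7, -420.7, -0.054, 79.3)], 'scene': [(565.7, -107.7, -0.043, 72.1), (560.2, -221.2, 0.008, 28.0), (566.6, -324.7, -0.031, 80.2), (566.3, -425.0, -0.032, 79.2)]} 38.5
```

All three bars hang within a few mm of their hooks. Now I try the cap, watching the force.

```bash
cat >> h.py <<'E'
def press(zmin=172.6,lim=14,back=195):
    """from above the cap with shut fingers; True if fully pressed"""
    line(CAN[0],CAN[1],188,feed=100); b=fz(6)[2]; z=184.; log=[]
    while True:
        line(CAN[0],CAN[1],z,feed=15); f=fz(2)[2]-b; za=robot.get_obs()['eef_pos'][2]
        log.append((round(za,1),round(f,1)))
        if f>lim or za<zmin: break
        z-=.7
    robot.hold(.2); line(CAN[0],CAN[1],back,feed=60); robot.hold(.4)
    print(log); return za<174.2
E
python3 - <<'E'
from h import *
robot.gripper_to(0); q=ori(CAN[2]+np.pi/2); robot.move_to([CAN[0]-80,CAN[1],270],q); line(CAN[0],CAN[1],200)
print(press(),robot.get_obs()['t'])
E
```

```text
[(np.float64(184.0), np.float64(0.3)), (np.float64(183.3), np.float64(0.4)), (np.float64(182.6), np.float64(-0.3)), (np.float64(182.0), np.float64(0.6)), (np.float64(181.3), np.float64(1.3)), (np.float64(180.6), np.float64(2.4)), (np.float64(179.9), np.float64(2.7)), (np.float64(179.2), np.float64(2.5)), (np.float64(178.4), np.float64(3.0)), (np.float64(177.7), np.float64(3.8)), (np.float64(177.0), np.float64(4.4)), (np.float64(176.4), np.float64(4.0)), (np.float64(175.6), np.float64(4.6)), (np.float64(175.0), np.float64(5.2)), (np.float64(174.3), np.float64(4.3)), (np.float64(173.6), np.float64(5.6)), (np.float64(173.0), np.float64(6.0)), (np.float64(172.3), np.float64(5.8))]
True 48.7
```

The cap is free and went fully down at 6 N. Before the second press I check that all cups still hang, and again after it.

```bash
python3 - <<'E'
from h import *
def away():
    line(CAN[0],CAN[1],240); line(CAN[0]-100,CAN[1]+20,270); park()
away(); b=bars()['top']; h=hung(False); n=[sum(r[3]>65 for r in h[k]) for k in h]; print(h,b,n)
if max(n)==3 and not b:
    q=ori(CAN[2]+np.pi/2); robot.move_to([CAN[0]-80,CAN[1],270],q); line(CAN[0],CAN[1],200)
    print(press(),robot.get_obs()['t']); away(); bars(); print(hung(False))
E
```

```text
{'top': [(566.0, -102.9, -0.112, 80.6), (564.6, -219.8, -0.257, 25.4), (566.3, -322.7, -0.025, 80.1), (566.8, -421.6, -0.054, 80.4)], 'scene': [(565.1, -107.6, -0.042, 73.4), (559.7, -221.3, 0.014, 25.8), (565.4, -324.5, -0.004, 79.5), (566.1, -425.2, -0.029, 78.8)]} [] [3, 3]
[(np.float64(184.0), np.float64(0.3)), (np.float64(183.3), np.float64(-0.0)), (np.float64(182.6), np.float64(-0.2)), (np.float64(182.0), np.float64(1.3)), (np.float64(181.3), np.float64(1.9)), (np.float64(180.6), np.float64(1.8)), (np.float64(179.9), np.float64(2.7)), (np.float64(179.2), np.float64(2.6)), (np.float64(178.5), np.float64(3.2)), (np.float64(177.8), np.float64(2.8)), (np.float64(177.0), np.float64(4.1)), (np.float64(176.3), np.float64(4.0)), (np.float64(175.7), np.float64(3.6)), (np.float64(175.0), np.float64(4.5)), (np.float64(174.3), np.float64(4.6)), (np.float64(173.6), np.float64(4.5)), (np.float64(172.9), np.float64(5.6)), (np.float64(172.3), np.float64(6.0))]
True 61.1667
{'top': [(565.5, -103.0, -0.109, 80.1), (564.2, -219.8, 0.127, 25.3), (566.7, -322.8, -0.037, 80.1), (566.5, -421.5, -0.062, 80.6)], 'scene': [(566.5, -107.3, -0.003, 69.8), (562.5, -222.2, -0.145, 27.4), (566.3, -325.0, -0.032, 78.5), (565.9, -424.4, -0.055, 80.3)]}
```

Both presses are done with every cup hanging. Now I take the cups down into tray slots at -95, 0 and +95 mm.

```bash
cat >> h.py <<'E'
def unhang(k,x,y,s):
    h=(x,y,HOOK[k][2]); q=ori(h[2]); robot.gripper_to(40)
    a=fwd(h,-50); robot.move_to([*a,250.],q); line(x,y,235); line(x,y,156.5,feed=100)
    robot.gripper_to(0); o=robot.get_obs(); print('grip',round(o['opening'],1))
    if not 6<o['opening']<13: raise SystemExit('no grip')
    line(x,y,190,feed=80); a=fwd(h,-65); line(*a,190,feed=80); line(*a,250)
    t=TRAY[2]; tx,ty=TRAY[0]-s*np.sin(t),TRAY[1]+s*np.cos(t)
    robot.move_to([tx,ty,250.],ori(t)); line(tx,ty,112,feed=120); b=fz()[2]; z=112
    while z>103:
        z-=1; line(tx,ty,z,feed=20); f=fz(2)[2]
        if f-b>3: break
    print('set',k,z,robot.get_obs()['eef_pos'].round(1),(f-b).round(1))
    robot.gripper_to(40); line(tx,ty,245)
E
python3 - <<'E'
from h import *
for k,s in((3,-95),(2,0),(1,95)):
    h=[r for r in hung(k!=3)['top'] if r[3]>65 and abs(r[1]-HOOK[k][1])<30]
    if not h: raise SystemExit('not hung %d'%k)
    unhang(k,h[0][0]+OFF[0],h[0][1]+OFF[1],s); park()
    print(bars(),robot.get_obs()['t'])
f=load('top');g=load('scene')
a=cv2.resize(f['img'][95:230,240:420],(400,300));b=cv2.resize(g['img'][150:270,280:440],(400,300));cv2.imwrite('pics/t3.png',np.hstack([a,b]))
E
```

```text
grip 7.7
set 3 106 [ 399.9 -373.2  106.6] 7.4
{'top': [(399.1, -370.9, -0.028, 79.0)], 'scene': [(396.8, -373.6, -0.016, 78.9)]} 77.6
grip 8.2
set 2 106 [ 402.8 -278.3  106.7] 6.9
{'top': [(401.9, -276.0, -0.018, 79.5), (400.2, -371.1, -0.026, 79.2)], 'scene': [(397.6, -278.2, -0.034, 80.9), (395.4, -374.0, -0.024, 80.1)]} 90.5417
grip 7.9
set 1 106 [ 405.6 -183.4  106.7] 7.5
{'top': [(403.8, -181.3, -0.02, 81.6), (402.1, -276.1, -0.021, 79.8), (400.4, -371.4, -0.027, 79.4)], 'scene': [(399.2, -184.4, -0.025, 79.8), (397.6, -277.8, -0.036, 80.3), (396.9, -373.5, -0.019, 81.3)]} 102.6167
```

View pics/t3.png

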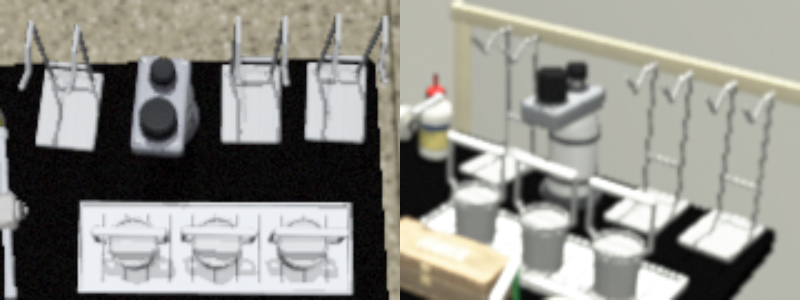

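All three cups stand upright inside the tray, at about (130,240), (220,240) and (305,240) in the left half. The hooks are empty, the cap is up, and the arm is clear of everything.

```bash
python3 -c "
from h import *
print(robot.sign_off())"
```

```text
the job is handed in; nothing more can be done
None
```

Job handed in: all three cups were hung, misted with two full presses of the cap (it was not locked), and stood upright in the drain tray again; the sign-off returned no verdict.

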